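# Sort grinding cups with a go / no-go gap gauge

### The arm

A 6-joint arm with a two-finger parallel gripper is mounted at the origin on the work surface. World frame = base frame: x ahead of the robot, y to its left, z up, the work surface at z = 0. Lengths are in mm, angles in rad, forces in N, time in s.
With the tool pointing down it reaches from about 350 to 975 mm from the base axis. Payload 7.1 kg.
Tool frame: the origin (TCP) lies at the very end of the fingers, on their centre line; the grasp point (between the pads) lies 19 mm behind it; z points along the fingers, y is the direction in which the jaws open and shut (so a half turn about z gives the same grasp; the last joint's range is limited). The gripper opens to 88 mm and grips with 3 to 60 N. Pads are 20 mm wide; open, the fingers measure 115 mm over their backs; the gripper's body (75 mm by 178 mm) begins 61 mm behind the grasp point.
Start: joints at [1.23, 0.423, 1.63, -0, 1.089, -0.019], TCP at [197.64, 592.911, 222.675] pointing down, gripper open.
Joint ranges: [-3, 3], [-0.9, 2.11], [0.09, 2.58], [-1.31, 4.45], [0.11, 2.69], [-2.54, 2.54]. Speed limits (rad/s): [2.39, 2.39, 3.01, 3.14, 3.14, 3.14].

### API

Orientations are given as a rotation vector (axis times angle).
In Python, from workcell import monitor, vision, order, find_in, regions_of, place_of gives the robot as it stands. The module is installed in compiled form; this text tells all that it offers.
- The arm moves only by the tool carry_out, never from a script. Its argument "targets" is a list of rows, each a list of 3 entries, a list of its own where there are three numbers: the turn, a rotation vector about the world's x, y, z in degrees, then the shift along the world's x, y, z in mm, then the finger opening in mm, from 0 to 87.8. In form: [[[rx, ry, rz], [x, y, z], hand], ...]. A call has 1 to 10 rows; each row is the pose to reach, as a shift and turn from the pose commanded when the call began; what a row does not reach only later rows make up. A row lasts 1/12 s, in which the tool goes at most 41.7 mm and 7.16 degrees, less where a joint would pass 70% of its speed; a pose out of reach is approached as far as the arm can. A call with a gripper value outside its range is refused whole. The fingers move at their own pace and stop on an object; the grip force is fixed at half the most. Time passes only in rows, so rows that repeat a pose let the fingers close. It gives the time, the measured TCP pose, the force and the opening at its end, in the units of the state.
- monitor.get_obs(): the state, without advancing time (a new reading comes with each control period).
- vision.get_image(name): name is "scene" or "side" or "wrist"; returns the picture (480x640x3 uint8, red, green, blue); there is no depth.
- vision.camera_model(name): a dict with "K" (3x3 intrinsics, pixels), "rvec" (rotation vector, rad) and "tvec" (3), from world to camera coordinates, as OpenCV has them. Camera axes: x right, y down, z forward; pixel columns grow to the right and rows downward; lengths in mm; the calibration is good to about 2 mm. A picture is of the moment at which its call begins: read the wrist's pose just before it. camera_model takes no time and is no camera call; for the wrist camera it gives the pose at the moment of the call.
- order.close_job(): hands the job in, once; it reports no verdict.
Trained networks look in the newest picture that a camera, given by its name, has taken for a name from the list of things; names that differ only in an ending like _2 or _b are one class to them, and where a whole thing is asked for, a point or a joint stands for the part that bears it (a point fixed in the world has none). Each returns a list of dicts, best first, with "confidence" (0 to 1); they miss things now and then, are a little off and sometimes report something else, mostly with a low value. They report only what shows in the picture. A call takes as long as a camera call.
- find_in(query, camera): "point" ([x, y, z] in mm, in the coordinates of the camera as it stood for that picture, good to about 4 mm: the middle of the surface that is visible of it).
- regions_of(query, camera): "mask" (480x640 bool, what is visible of it).
- place_of(query, camera): "point" ([x, y, z] in mm, in the coordinates of the camera as it stood for that picture, good to about 4 mm: a listed point, or the origin of a listed thing).
The state is a dict: "t": time; "qpos": joint angles; "qvel": joint speeds; "joint_torque": joint torques, N m; "ee_pos": TCP position; "orientation": TCP orientation; "ft_force": force on the tool from outside, world axes, zero at the start; "moment": the same for the moment, N m; "width": finger opening in mm.
Only numpy, scipy, OpenCV 4.12 (cv2) and the standard library are available. Lean on these libraries where they do the work, as an engineer would, in place of code of your own. Each camera call takes 0.05 s, during which the arm holds its last target.

### The job

Use the gap gauge that stands in the middle of the bench, mouth towards you, to sort the three white grinding cups: a cup that slides in through the go anvils and is stopped by the no-go anvils goes fully into the green tray, and a cup that will not enter the go anvils or slips past the no-go ones goes fully into the red tray. Do not force a cup that stops, keep the cups upright, and leave everything else on the bench where it is (the gauge at the back is for another size).

Things in the scene. Friction and masses are not known exactly. Their poses are not given: they have to be found in the camera images.
- cup_1_mid (a point): a white porcelain grinding cup standing upright: thick-walled round pot 40 mm high, outside about 100 mm across (a few mm more or less, only the gauge tells), cavity 64 to 68 mm wide, 28 mm deep, open at the top. 0.4 to 0.75 kg. Too wide to grip across; drag it along the bench with fingers put down into its cavity, or grip its 16 to 18 mm wall. Point: cup centre, 20 mm above the bench
- cup_2_mid (a point): another such white porcelain grinding cup standing upright: thick-walled round pot 40 mm high, looks and sizes as the first
- cup_3_mid (a point): a third such white porcelain grinding cup standing upright: thick-walled round pot 40 mm high, looks and sizes as the first
- gauge_seat: grey C-shaped gap gauge in use, fixed on a bright plate, mouth towards the robot: 32 mm high, 154 deep, 230 wide. Origin: bench level, middle of the 120 mm wide mouth; x points into the gap, the gauge is symmetric about x. Sloping lead-in faces, then bright GO anvils (x 12 to 44 mm, green marks), then dark NO-GO anvils 4 mm closer together (x 44 to 84, red marks), then free space to x 128
- nogo_edge (a point): bench-level point in the gap of that gauge where the NO-GO begins (x 44 mm). Along the gauge's x a cup too big for GO stops with its centre at about 2 mm; one that fits passes GO with 2 mm play and stops at NO-GO, centre at about 34; one too small slips past, centre to about 76. A cup slides at 2 to 6 N, somewhat more on a lead-in slope; a stopped one will not yield: do not push past some 12 N
- green_tray: green sorting tray fixed flat on the bench, no sill: open at its near end, 20 mm high rims along both sides and the far end; inside 132 mm wide, 228 mm long, room for two cups one behind the other (the second may push the first on). Origin: bench level, middle of the open end; x points into the tray, y across
- red_tray: red sorting tray fixed flat on the bench, no sill: open at its near end, 20 mm high rims along both sides and the far end; inside 132 mm wide, 228 mm long, room for two cups one behind the other (the second may push the first on). Origin: bench level, middle of the open end; x points into the tray, y across

How it is judged (in metres and radians):
On the way:
1. a cup that fits has been slid through the go anvils of the gauge in use and up to its no-go anvils (((horizontal distance between gauge_1 and gauge_seat below 0.02 m and distance between cup_1_mid and cup_1_rim between 0.049 and 0.051 m and x of cup_1_mid in the frame of gauge_seat between 0.029 and 0.04 m and y of cup_1_mid in the frame of gauge_seat between -0.008 and 0.008 m) or (horizontal distance between gauge_2 and gauge_seat below 0.02 m and distance between cup_1_mid and cup_1_rim between 0.051 and 0.053 m and x of cup_1_mid in the frame of gauge_seat between 0.029 and 0.04 m and y of cup_1_mid in the frame of gauge_seat between -0.008 and 0.008 m) or (horizontal distance between gauge_1 and gauge_seat below 0.02 m and distance between cup_2_mid and cup_2_rim between 0.049 and 0.051 m and x of cup_2_mid in the frame of gauge_seat between 0.029 and 0.04 m and y of cup_2_mid in the frame of gauge_seat between -0.008 and 0.008 m) or (horizontal distance between gauge_2 and gauge_seat below 0.02 m and distance between cup_2_mid and cup_2_rim between 0.051 and 0.053 m and x of cup_2_mid in the frame of gauge_seat between 0.029 and 0.04 m and y of cup_2_mid in the frame of gauge_seat between -0.008 and 0.008 m) or (horizontal distance between gauge_1 and gauge_seat below 0.02 m and distance between cup_3_mid and cup_3_rim between 0.049 and 0.051 m and x of cup_3_mid in the frame of gauge_seat between 0.029 and 0.04 m and y of cup_3_mid in the frame of gauge_seat between -0.008 and 0.008 m) or (horizontal distance between gauge_2 and gauge_seat below 0.02 m and distance between cup_3_mid and cup_3_rim between 0.051 and 0.053 m and x of cup_3_mid in the frame of gauge_seat between 0.029 and 0.04 m and y of cup_3_mid in the frame of gauge_seat between -0.008 and 0.008 m))), for 0.1 s.
At the end, for the whole second after the job is handed in: Cups that pass go and stop at no-go of the gauge in use (radius between its half gaps: 49 to 51 or 51 to 53 mm) lie in the green tray, all others in the red: upright, on the bench, at rest, centre at least 38 mm inside the tray's open end and within 30 mm of its centre line (height (world z) of each of cup_1_mid, cup_2_mid, cup_3_mid below 0.026 m and angle between each of cup_1_mid, cup_2_mid, cup_3_mid's own z axis and vertical below 0.08 rad and linear speed of each of cup_1, cup_2, cup_3 below 0.02 m/s and ((horizontal distance between gauge_1 and gauge_seat below 0.02 m and distance between cup_1_mid and cup_1_rim between 0.049 and 0.051 m and x of cup_1_mid in the frame of green_tray between 0.038 and 0.19 m and y of cup_1_mid in the frame of green_tray between -0.03 and 0.03 m) or (horizontal distance between gauge_2 and gauge_seat below 0.02 m and distance between cup_1_mid and cup_1_rim between 0.051 and 0.053 m and x of cup_1_mid in the frame of green_tray between 0.038 and 0.19 m and y of cup_1_mid in the frame of green_tray between -0.03 and 0.03 m) or (horizontal distance between gauge_1 and gauge_seat below 0.02 m and distance between cup_1_mid and cup_1_rim below 0.049 m and x of cup_1_mid in the frame of red_tray between 0.038 and 0.19 m and y of cup_1_mid in the frame of red_tray between -0.03 and 0.03 m) or (horizontal distance between gauge_1 and gauge_seat below 0.02 m and distance between cup_1_mid and cup_1_rim above 0.051 m and x of cup_1_mid in the frame of red_tray between 0.038 and 0.19 m and y of cup_1_mid in the frame of red_tray between -0.03 and 0.03 m) or (horizontal distance between gauge_2 and gauge_seat below 0.02 m and distance between cup_1_mid and cup_1_rim below 0.051 m and x of cup_1_mid in the frame of red_tray between 0.038 and 0.19 m and y of cup_1_mid in the frame of red_tray between -0.03 and 0.03 m) or (horizontal distance between gauge_2 and gauge_seat below 0.02 m and distance between cup_1_mid and cup_1_rim above 0.053 m and x of cup_1_mid in the frame of red_tray between 0.038 and 0.19 m and y of cup_1_mid in the frame of red_tray between -0.03 and 0.03 m)) and ((horizontal distance between gauge_1 and gauge_seat below 0.02 m and distance between cup_2_mid and cup_2_rim between 0.049 and 0.051 m and x of cup_2_mid in the frame of green_tray between 0.038 and 0.19 m and y of cup_2_mid in the frame of green_tray between -0.03 and 0.03 m) or (horizontal distance between gauge_2 and gauge_seat below 0.02 m and distance between cup_2_mid and cup_2_rim between 0.051 and 0.053 m and x of cup_2_mid in the frame of green_tray between 0.038 and 0.19 m and y of cup_2_mid in the frame of green_tray between -0.03 and 0.03 m) or (horizontal distance between gauge_1 and gauge_seat below 0.02 m and distance between cup_2_mid and cup_2_rim below 0.049 m and x of cup_2_mid in the frame of red_tray between 0.038 and 0.19 m and y of cup_2_mid in the frame of red_tray between -0.03 and 0.03 m) or (horizontal distance between gauge_1 and gauge_seat below 0.02 m and distance between cup_2_mid and cup_2_rim above 0.051 m and x of cup_2_mid in the frame of red_tray between 0.038 and 0.19 m and y of cup_2_mid in the frame of red_tray between -0.03 and 0.03 m) or (horizontal distance between gauge_2 and gauge_seat below 0.02 m and distance between cup_2_mid and cup_2_rim below 0.051 m and x of cup_2_mid in the frame of red_tray between 0.038 and 0.19 m and y of cup_2_mid in the frame of red_tray between -0.03 and 0.03 m) or (horizontal distance between gauge_2 and gauge_seat below 0.02 m and distance between cup_2_mid and cup_2_rim above 0.053 m and x of cup_2_mid in the frame of red_tray between 0.038 and 0.19 m and y of cup_2_mid in the frame of red_tray between -0.03 and 0.03 m)) and ((horizontal distance between gauge_1 and gauge_seat below 0.02 m and distance between cup_3_mid and cup_3_rim between 0.049 and 0.051 m and x of cup_3_mid in the frame of green_tray between 0.038 and 0.19 m and y of cup_3_mid in the frame of green_tray between -0.03 and 0.03 m) or (horizontal distance between gauge_2 and gauge_seat below 0.02 m and distance between cup_3_mid and cup_3_rim between 0.051 and 0.053 m and x of cup_3_mid in the frame of green_tray between 0.038 and 0.19 m and y of cup_3_mid in the frame of green_tray between -0.03 and 0.03 m) or (horizontal distance between gauge_1 and gauge_seat below 0.02 m and distance between cup_3_mid and cup_3_rim below 0.049 m and x of cup_3_mid in the frame of red_tray between 0.038 and 0.19 m and y of cup_3_mid in the frame of red_tray between -0.03 and 0.03 m) or (horizontal distance between gauge_1 and gauge_seat below 0.02 m and distance between cup_3_mid and cup_3_rim above 0.051 m and x of cup_3_mid in the frame of red_tray between 0.038 and 0.19 m and y of cup_3_mid in the frame of red_tray between -0.03 and 0.03 m) or (horizontal distance between gauge_2 and gauge_seat below 0.02 m and distance between cup_3_mid and cup_3_rim below 0.051 m and x of cup_3_mid in the frame of red_tray between 0.038 and 0.19 m and y of cup_3_mid in the frame of red_tray between -0.03 and 0.03 m) or (horizontal distance between gauge_2 and gauge_seat below 0.02 m and distance between cup_3_mid and cup_3_rim above 0.053 m and x of cup_3_mid in the frame of red_tray between 0.038 and 0.19 m and y of cup_3_mid in the frame of red_tray between -0.03 and 0.03 m))); the robot touches nothing.
It fails at once if a cup is tipped over (by more than 0.35 rad) (angle between any of cup_1_mid, cup_2_mid, cup_3_mid's own z axis and vertical above 0.35 rad).
It fails at once if a cup in the mouth or jaws of the gauge is forced (more than 70 N between them) ((contact force between cup_1 and gauge_1 above 70 N and y of cup_1_mid in the frame of gauge_seat between -0.02 and 0.02 m) or (contact force between cup_1 and gauge_2 above 70 N and y of cup_1_mid in the frame of gauge_seat between -0.02 and 0.02 m) or (contact force between cup_2 and gauge_1 above 70 N and y of cup_2_mid in the frame of gauge_seat between -0.02 and 0.02 m) or (contact force between cup_2 and gauge_2 above 70 N and y of cup_2_mid in the frame of gauge_seat between -0.02 and 0.02 m) or (contact force between cup_3 and gauge_1 above 70 N and y of cup_3_mid in the frame of gauge_seat between -0.02 and 0.02 m) or (contact force between cup_3 and gauge_2 above 70 N and y of cup_3_mid in the frame of gauge_seat between -0.02 and 0.02 m)).
It fails at once if a bystander is moved by more than 30 mm (distance of any of jar_a, jar_b, wash_bottle, beaker, brush, pestle, caliper from where it was at the start of the episode above 0.03 m).
It also fails if it takes over 72 s, if anything falls off the work surface, if the arm or the gripper's body presses on something with over 40 N, if the wrist force passes 120 N, or if a joint passes its speed limit or range.

## Working session

There is one attempt and no reset: what is moved stays moved. The work goes in short steps, Python scripts to look and compute and a tool call to move; the robot and the scene stay as the last step left them, time stands still between calls to the robot, and variables do not carry over. Pictures are saved under pics/ and viewed, and the job is handed in when it is done.

Besides the shell and the picture viewer there is one more tool, called in YAML: its name, and indented under it one key for each argument. carry_out: Moves the arm, as the interface text tells. Its arguments: {"type":"object","properties":{"targets":{"type":"array","items":{"type":"array"}}},"required":["targets"]}

```bash
mkdir -p pics
cat > h.py <<'E'
import numpy as np, cv2
from workcell import monitor, vision, order, find_in, regions_of, place_of
def cam(n):
    m=vision.camera_model(n); R=cv2.Rodrigues(np.array(m['rvec'],float))[0]
    return np.array(m['K'],float),R,np.array(m['tvec'],float).ravel()
def toworld(p,n):
    K,R,t=cam(n); return R.T@(np.array(p)-t)
def pix2w(u,v,z,n):
    K,R,t=cam(n); d=R.T@np.linalg.inv(K)@np.array([u,v,1.]); c=-R.T@t
    return c+d*(z-c[2])/d[2]
def proj(P,n):
    K,R,t=cam(n); q=K@(R@np.array(P,float)+t); return q[:2]/q[2]
def snap(n,f):
    im=vision.get_image(n); cv2.imwrite('pics/'+f,im[:,:,::-1]); return im
E
python3 - <<'E'
from h import *
o=monitor.get_obs(); print(o)
for n in ['scene','side','wrist']:
    snap(n,n+'0.png')
    K,R,t=cam(n); print(n,-R.T@t, R[2],K[0,0])
    for q in ['cup_1_mid','gauge_seat','nogo_edge','green_tray','red_tray']:
        for r in place_of(q,n): print(n,q,round(r['confidence'],2),toworld(r['point'],n).round(1))
print(monitor.get_obs()['t'])
E
```

```text
{'t': 0.0, 'qpos': array([ 1.23000408e+00,  4.23824541e-01,  1.63069439e+00,  6.20006631e-06,
        1.08857303e+00, -1.89696348e-02]), 'qvel': array([ 0.00010036,  0.00084593,  0.00044456, -0.00089179, -0.00167731,
        0.00028847]), 'joint_torque': array([ 1.34735667e-03, -5.44616318e+01, -2.73683506e+01,  6.44879811e-02,
        2.24998151e-02, -7.10032873e-05]), 'ee_pos': array([197.45639902, 592.40676754, 221.91013916]), 'orientation': array([-5.03299572e-01, -3.10073689e+00,  2.31536763e-03]), 'ft_force': array([ 0.73995676,  0.15017875, -0.09598017]), 'moment': array([-0.02980821,  0.01639788, -0.01373796]), 'width': 87.48345677483222}
scene [1279.80251229  361.12167647  629.59328981] [-0.75023506 -0.3011252  -0.58861785] 560.8737194496035
scene cup_1_mid 0.93 [592.8 320.2  22.3]
scene cup_1_mid 0.3 [ 507.5 -154.1   -1.4]
scene cup_1_mid 0.21 [6.146e+02 6.780e+01 4.000e-01]
scene gauge_seat 0.62 [567.   64.4   1. ]
scene nogo_edge 0.88 [ 6.148e+02  6.730e+01 -2.000e-01]
scene green_tray 0.56 [ 505.2 -152.6   -2.7]
scene red_tray 0.79 [ 391.1 -275.2    1.3]
side [ 203.41810396 -719.84890711  633.6376804 ] [ 0.31152653  0.75481052 -0.57724545] 454.4377065414616
side cup_1_mid 0.74 [591.1 318.6  22. ]
side gauge_seat 0.87 [ 5.654e+02  6.560e+01 -1.000e-01]
side nogo_edge 0.66 [609.5  70.1  -1.6]
side green_tray 0.77 [ 510.5 -151.7   -0.7]
side red_tray 0.75 [ 393.  -275.2    2.4]
wrist [117.72486871 621.09049426 384.88596778] [ 0.2910548  -0.09630242 -0.95184712] 340.8952494820616
0.9
```

View pics/scene0.png

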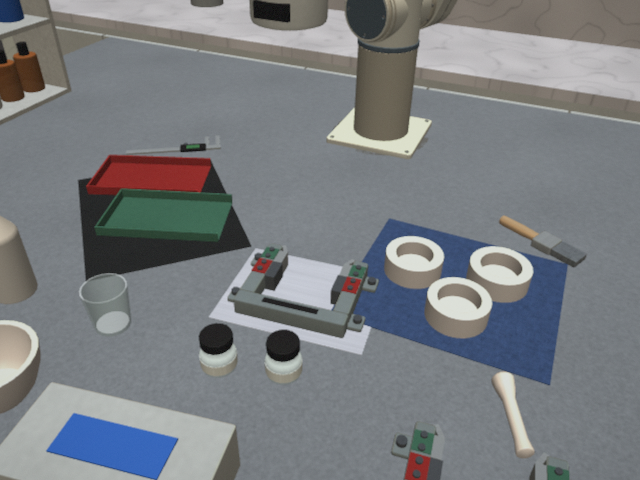

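View pics/side0.png

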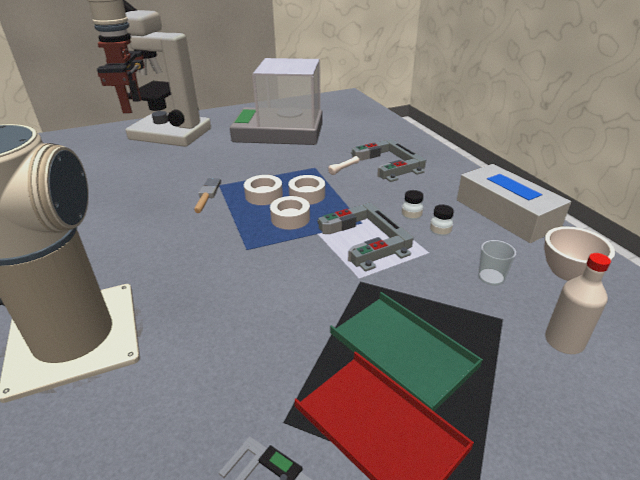

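View pics/wrist0.png

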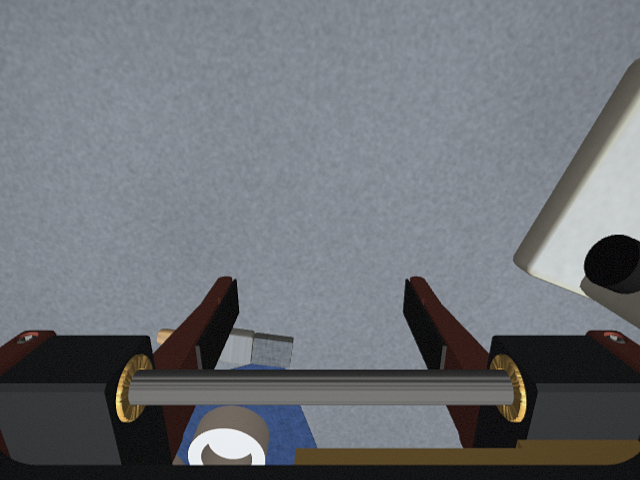

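The scene camera (looking back at the robot) shows the cups at about (414,260), (501,273) and (458,305), with the gauge in use at (300,290). The trays are at (155,175) red and (165,215) green, with their open ends to image right. Next I'll fit the cup silhouettes and zoom in on the gauge.

```bash
cat > fit.py <<'E'
from h import *
from scipy.optimize import minimize
a=np.linspace(0,2*np.pi,60,endpoint=False)
def cyl(xy,r,n,h=40):
    P=np.array([[xy[0]+r*np.cos(t),xy[1]+r*np.sin(t),z] for z in (0,h) for t in a])
    K,R,t=cam(n); q=(K@(R@P.T+t[:,None])); q=(q[:2]/q[2]).T
    return cv2.convexHull(q.astype(np.float32))[:,0]
def fitcup(mask,n,r0=50.5):
    m=mask.astype(np.uint8); cs,_=cv2.findContours(m,cv2.RETR_EXTERNAL,cv2.CHAIN_APPROX_NONE)
    c=max(cs,key=cv2.contourArea); hull=cv2.convexHull(c)[:,0].astype(np.float32)
    M=cv2.moments(c); x0=pix2w(M['m10']/M['m00'],M['m01']/M['m00'],20,n)[:2]
    pts=c[:,0].astype(float)
    def cost(p):
        poly=cyl(p[:2],p[2],n).reshape(-1,1,2)
        d=np.array([cv2.pointPolygonTest(poly,(float(x),float(y)),True) for x,y in pts])
        return np.sum(np.minimum(np.abs(d-0.5),3))
    res=minimize(cost,[*x0,r0],method='Nelder-Mead',options=dict(initial_simplex=[[*x0,r0],[x0[0]+5,x0[1],r0],[x0[0],x0[1]+5,r0],[x0[0],x0[1],r0+2]],maxiter=150))
    return res.x,res.fun/len(pts)
E
python3 - <<'E'
from h import *
from fit import *
for n in ['scene','side']:
    im=cv2.imread(f'pics/{n}0.png')
    for r in regions_of('cup_1_mid',n):
        if r['mask'].sum()<50: continue
        x,f=fitcup(r['mask'],n); print(n,round(r['confidence'],2),x.round(1),round(f,2),r['mask'].sum())
b=cv2.imread('pics/scene0.png')[230:360,210:400]; cv2.imwrite('pics/sc_g.png',cv2.resize(b,None,fx=4,fy=4,interpolation=cv2.INTER_CUBIC))
b=cv2.imread('pics/side0.png')[195:285,300:440]; cv2.imwrite('pics/si_g.png',cv2.resize(b,None,fx=5,fy=5,interpolation=cv2.INTER_CUBIC))
b=cv2.imread('pics/scene0.png')[140:280,70:260]; cv2.imwrite('pics/sc_t.png',cv2.resize(b,None,fx=4,fy=4,interpolation=cv2.INTER_CUBIC))
E
```

```text
scene 0.81 [590.5 316.2  49.7] 0.43 3338
side 0.71 [591.9 316.8  50.1] 0.86 841
```

```bash
sleep 0
```

```text
(no output)
```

View pics/sc_g.png

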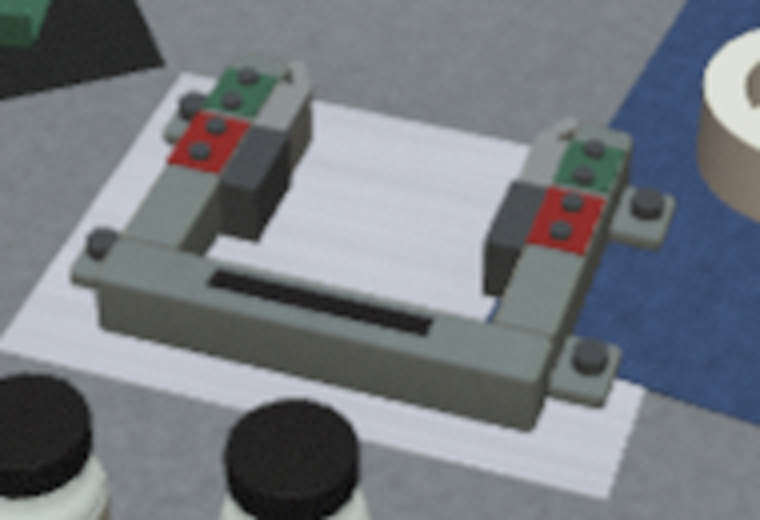

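View pics/si_g.png

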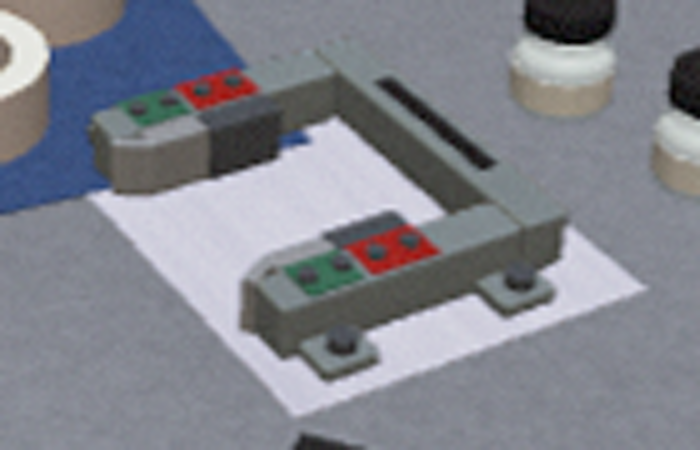

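View pics/sc_t.png

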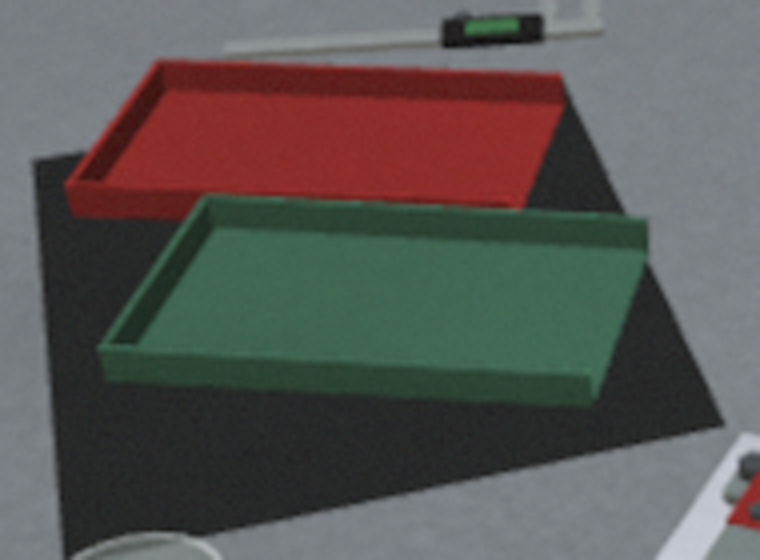

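Run:
```python
from h import *
from fit import *
for n,box in [('scene',(380,225,545,345)),('side',(235,165,335,235))]:
    im=cv2.imread(f'pics/{n}0.png').astype(int); 
    m=np.zeros((480,640),np.uint8); x0,y0,x1,y1=box
    s=im[y0:y1,x0:x1]; m[y0:y1,x0:x1]=(s[:,:,2]>s[:,:,0]+0)&(s[:,:,2]>70)
    m=cv2.morphologyEx(m,cv2.MORPH_OPEN,np.ones((2,2),np.uint8))
    k,l,st,ce=cv2.connectedComponentsWithStats(m)
    for i in range(1,k):
        if st[i][4]<200: continue
        x,f=fitcup(l==i,n); print(n,st[i],x.round(1),round(f,2))
```

```text
scene [504 226  42  28 393] [345.3 406.9  44.5] 2.84
scene [ 386  238  147  101 8439] [592.3 318.4  48.9] 2.12
side [ 246  175   80   55 2844] [507.7 219.3  48.3] 2.08
```

Run:
```python
from h import *
from fit import *
def W(l,n,z,s,ox,oy): 
    return np.array([pix2w(u/s+ox,v/s+oy,z,n)[:2] for u,v in l])
L=[(247,76),(232,101),(216,125),(200,150)];Rr=[(594,150),(582,175),(571,203),(560,230)]
A=W(L,'scene',33,4,210,230);B=W(Rr,'scene',33,4,210,230)
print('scene bolts',A.round(1).tolist(),B.round(1).tolist())
M=(A+B)/2; print('mid',M.round(1).tolist()); d=M[3]-M[0]; print('yaw',np.degrees(np.arctan2(d[1],d[0])), np.degrees(np.arctan2(*(A-B).mean(0))))
L=[(137,109),(169,101),(203,91),(235,80)];R2=[(307,274),(342,264),(376,251),(409,241)]
A=W(L,'side',33,5,300,195);B=W(R2,'side',33,5,300,195)
print('side bolts',A.round(1).tolist(),B.round(1).tolist())
M=(A+B)/2; print('mid',M.round(1).tolist()); d=M[3]-M[0]; print('yaw',np.degrees(np.arctan2(d[1],d[0])), (A-B).mean(0))
print('green', W([(648,218),(593,377),(103,348),(205,197)],'scene',20,4,70,140).round(1).tolist())
print('red', W([(562,75),(525,205),(68,185),(160,62)],'scene',20,4,70,140).round(1).tolist())
for n,box in [('scene',(380,225,545,345)),('side',(235,165,335,235))]:
    im=cv2.imread(f'pics/{n}0.png')
    m=np.zeros((480,640),np.uint8); x0,y0,x1,y1=box
    g=im.min(axis=2); m[y0:y1,x0:x1]=g[y0:y1,x0:x1]>(165 )
    k,l,st,ce=cv2.connectedComponentsWithStats(m)
    for i in range(1,k):
        if st[i][4]<60: continue
        pts=np.argwhere(l==i)[:,::-1].astype(np.float32)
        cs,_=cv2.findContours((l==i).astype(np.uint8),cv2.RETR_EXTERNAL,cv2.CHAIN_APPROX_NONE)
        c=max(cs,key=len)[:,0].astype(float)
        w=np.array([pix2w(u,v,40,n)[:2] for u,v in c])
        hull=cv2.convexHull(w.astype(np.float32))[:,0]
        (cx,cy),r=cv2.minEnclosingCircle(hull)
        print(n,st[i],np.round([cx,cy,r],1))
```

```text
scene bolts [[591.8, -10.7], [610.2, -8.6], [627.7, -7.2], [645.2, -5.6]] [[578.2, 145.2], [595.7, 146.2], [614.2, 148.2], [631.6, 149.9]]
mid [[585.0, 67.3], [602.9, 68.8], [620.9, 70.5], [638.4, 72.1]]
yaw 5.210639120055606 174.9234714889846
side bolts [[577.9, 145.2], [595.3, 145.6], [614.5, 147.4], [633.6, 150.4]] [[592.8, -9.2], [610.4, -8.8], [629.0, -6.1], [646.2, -5.3]]
mid [[585.3, 68.0], [602.9, 68.4], [621.8, 70.6], [639.9, 72.5]]
yaw 4.758319903259817 [-14.29417891 154.49354001]
green [[446.2, -175.7], [576.9, -128.9], [649.8, -348.1], [522.0, -392.6]]
red [[333.5, -296.6], [461.2, -239.4], [541.3, -464.1], [414.5, -510.3]]
scene [ 386  236   58   36 1165] [509.  222.5  49.9]
scene [ 470  246   63   39 1344] [481.  365.4  52.1]
scene [ 428  277   64   43 1576] [591.8 316.5  49.7]
side [244 175  38  18 353] [478.7 364.8  52. ]
side [288 175  37  18 313] [589.1 316.3  50.1]
side [270 196  40  21 444] [506.5 222.4  50.1]
```

Run:
```python
from h import *
for nm,n,u,v,z in [('bottle side','side',567,345,0),('bottle scene','scene',8,300,0),('beaker side','side',492,280,0),('beaker sc','scene',112,325,0),('jar1 sc','scene',218,368,0),('jar2 sc','scene',284,377,0),('jar1 side','side',441,231,0),('jar2 side','side',412,214,0),('cal','scene',190,149,0),('calR','scene',218,148,0),('cal L','scene',130,153,0),('cal s','side',280,463,5),('bowl','side',575,270,0)]:
    print(nm,pix2w(u,v,z,n).round(0)[:2])
# heights: vertical line pixel
for nm,b,n in [('jar',(720,60),'scene')]:
    pass
o=monitor.get_obs(); R=cv2.Rodrigues(o['orientation'])[0]; print(R.round(3))
```

```text
bottle side [ 823. -374.]
bottle scene [ 849. -360.]
beaker side [ 820. -177.]
beaker sc [ 828. -169.]
jar1 sc [836.  26.]
jar2 sc [813. 119.]
jar1 side [829.  21.]
jar2 side [806. 117.]
cal [ 281. -389.]
calR [ 248. -331.]
cal L [ 357. -505.]
cal s [ 277. -381.]
bowl [1008. -222.]
[[-0.949  0.316 -0.   ]
 [ 0.316  0.949 -0.   ]
 [-0.    -0.    -1.   ]]
```

carry_out:
  targets:
    - [[0,0,-6.5],[26,-31,-8],10]
    - [[0,0,-13],[52,-62,-16],10]
    - [[0,0,-19.5],[78,-93,-24],10]
    - [[0,0,-26],[104,-124,-32],10]
    - [[0,0,-32.5],[130,-155,-40],10]
    - [[0,0,-39],[156,-186,-48],10]
    - [[0,0,-45.5],[182,-217,-56],10]
    - [[0,0,-52],[208,-248,-64],10]
    - [[0,0,-58.5],[234,-279,-72],10]
    - [[0,0,-65],[260,-310,-80],10]

```text
t: 1.83
ee_pos: [458.8, 281.3, 142.6]
orientation: [2.097, 2.339, 0.001]
ft_force: [0.6, 0.4, 0.5]
width: 24.4
```

carry_out:
  targets:
    - [[0,0,0],[25,-30,-20],10]
    - [[0,0,0],[50,-60,-40],10]
    - [[0,0,0],[50,-60,-65],10]
    - [[0,0,0],[50,-60,-90],10]
    - [[0,0,0],[50,-60,-110],10]
    - [[0,0,0],[50,-60,-126],10]
    - [[0,0,0],[50,-60,-126],10]
    - [[0,0,0],[50,-60,-126],28]
    - [[0,0,0],[50,-60,-126],28]
    - [[0,0,0],[50,-60,-126],28]

```text
t: 2.67
ee_pos: [508.5, 223.4, 18.0]
orientation: [2.09, 2.344, 0.003]
ft_force: [-0.8, -0.5, 0.6]
width: 26.0
```

Run:
```python
from h import *
o=monitor.get_obs(); print(o['ee_pos'],o['ft_force'],o['width'])
snap('scene','s1.png'); snap('side','d1.png')
```

```text
[508.52294411 223.42469219  17.95920061] [-0.76851706 -0.50284304  0.558891  ] 25.98114348881737
```

Run:
```python
import cv2,numpy as np
a=cv2.imread('pics/s1.png')[180:360,260:560]; b=cv2.imread('pics/d1.png')[150:270,220:420]
a=cv2.resize(a,(640,384)); b=cv2.resize(b,(640,384)); 
cv2.imwrite('pics/c1.png',np.vstack([a[:300],b[:300]]))
```

```text
(no output)
```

View pics/c1.png

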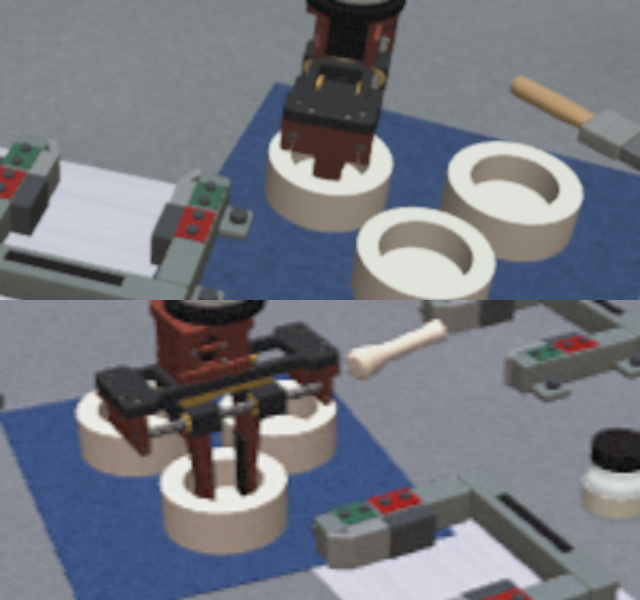

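carry_out:
  targets:
    - [[0,0,0],[-8,-8,0],28]
    - [[0,0,0],[-20,-22,0],28]
    - [[0,0,0],[-28,-42,0],28]
    - [[0,0,0],[-30,-64,0],28]
    - [[0,0,0],[-30,-87,0],28]
    - [[0,0,0],[-30,-110,0],28]
    - [[0,0,0],[-30,-133,0],28]
    - [[0,0,0],[-30,-152,0],28]
    - [[0,0,0],[-30,-164,0],28]
    - [[0,0,0],[-30,-168,0],28]

```text
t: 3.6
ee_pos: [477.3, 53.6, 17.2]
orientation: [2.093, 2.343, 0.001]
ft_force: [-0.4, 4.5, 3.3]
width: 27.9
```

carry_out:
  targets:
    - [[0,0,0],[5,0.5,0],28]
    - [[0,0,0],[15,1.5,0],28]
    - [[0,0,0],[27,2.5,0],28]
    - [[0,0,0],[39,3.5,0],28]
    - [[0,0,0],[50,4.5,0],28]
    - [[0,0,0],[58,5,0],28]
    - [[0,0,0],[62,5.5,0],28]
    - [[0,0,0],[62,5.5,0],28]

```text
t: 4.27
ee_pos: [540.9, 60.9, 16.6]
orientation: [2.089, 2.345, 0.001]
ft_force: [-0.5, 0.2, 0.6]
width: 28.4
```

```bash
cat > loc.py <<'E'
from h import *
import sys
O=np.array([568,65.7]); yaw=np.radians(5.1); ex=np.array([np.cos(yaw),np.sin(yaw)]); ey=np.array([-ex[1],ex[0]])
def L(p): d=np.array(p)[:2]-O; return np.array([d@ex,d@ey])
def rims(n,im,box,thr=165):
    x0,y0,x1,y1=[int(v) for v in box]; m=np.zeros((480,640),np.uint8)
    x0,y0=max(x0,0),max(y0,0)
    g=im.min(axis=2); m[y0:y1,x0:x1]=g[y0:y1,x0:x1]>thr
    m=cv2.morphologyEx(m,cv2.MORPH_OPEN,np.ones((2,2),np.uint8))
    pts=np.argwhere(m)[:,::-1]
    return m
def cupat(guess,n,im,thr=165,r=(48,54)):
    # robust circle fit to outer edge of the rim in the z=40 plane
    c=np.array(guess[:2],float); pu=proj([*c,40],n); m=rims(n,im,(pu[0]-50,pu[1]-40,pu[0]+50,pu[1]+40),thr)
    u,v=np.meshgrid(np.arange(640),np.arange(480)); K,R,t=cam(n); cc=-R.T@t
    d=(R.T@np.linalg.inv(K))@np.stack([u.ravel(),v.ravel(),np.ones(u.size)]); 
    s=(40-cc[2])/d[2]; w=(cc[:,None]+d*s)[:2].T.reshape(480,640,2)
    from scipy.optimize import minimize
    near=np.hypot(w[...,0]-c[0],w[...,1]-c[1])<75
    W=w[near]; M=m[near].astype(float); 
    # weights: pixel area
    def score(p):
        q=np.hypot(W[:,0]-p[0],W[:,1]-p[1]); ring=1/(1+np.exp((np.abs(q-(p[2]-8.5))-8.5)/0.8))
        return -(M*ring).sum()+0.5*ring.sum()
    best=min(((score((c[0]+a,c[1]+b,50.5)),a,b) for a in range(-12,13,3) for b in range(-12,13,3)))
    r=minimize(score,[c[0]+best[1],c[1]+best[2],50.5],method='Nelder-Mead',options=dict(initial_simplex=[[c[0]+best[1]+i,c[1]+best[2]+j,50.5+k] for i,j,k in [(0,0,0),(3,0,0),(0,3,0),(0,0,1.5)]]))
    return r.x,r.fun
if __name__=='__main__':
    o=monitor.get_obs(); print('t',o['t'],'ee',o['ee_pos'].round(1),'F',o['ft_force'].round(1),'w',round(o['width'],1),'loc',L(o['ee_pos']).round(1))
    g=o['ee_pos'][:2] if len(sys.argv)<4 else [float(sys.argv[2]),float(sys.argv[3])]
    out=[]
    for n in ['scene','side']:
        im=snap(n,sys.argv[1]+n+'.png'); x,f=cupat(g,n,im); out.append(x); print(n,x.round(1),round(f),'loc',L(x).round(1))
        uv=proj([*g,30],n).astype(int); y0=max(uv[1]-70,0); x0=max(uv[0]-90,0); b=im[y0:y0+140,x0:x0+180,::-1]
        b=np.ascontiguousarray(b)
        cv2.imwrite('pics/_%s.png'%n,cv2.resize(b,(540,420)) if False else cv2.resize(b,None,fx=2,fy=2))
    A=cv2.imread('pics/_scene.png');B=cv2.imread('pics/_side.png'); h=min(A.shape[0],B.shape[0]); cv2.imwrite('pics/'+sys.argv[1]+'.png',np.hstack([A[:h],B[:h]]))
E
python3 loc.py g1
```

```text
t 4.2667 ee [540.9  60.9  16.6] F [-0.5  0.2  0.6] w 28.4 loc [-27.4  -2.4]
scene [538.9  63.2  48.8] -133 loc [-29.2   0.1]
side [534.9  55.   49.7] -152 loc [-33.9  -7.7]
```

View pics/g1.png

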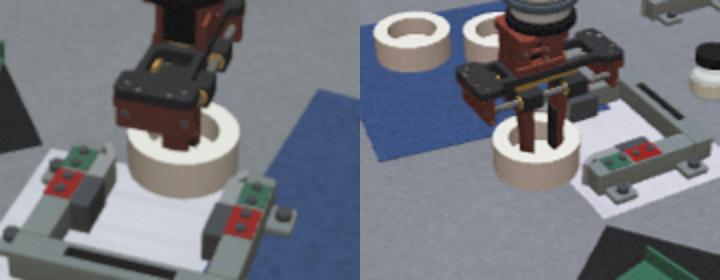

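carry_out:
  targets:
    - [[0,0,0],[5,0.5,0],28]
    - [[0,0,0],[10,1,0],28]
    - [[0,0,0],[15,1.5,0],28]
    - [[0,0,0],[19,1.8,0],28]
    - [[0,0,0],[22,2,0],28]
    - [[0,0,0],[24,2.2,0],28]
    - [[0,0,0],[26,2.4,0],28]

```text
t: 4.95
ee_pos: [565.6, 62.8, 16.6]
orientation: [-2.09, -2.345, 0.001]
ft_force: [-3.5, 0.2, 0.3]
width: 28.3
```

carry_out:
  targets:
    - [[0,0,0],[1.5,0.1,0],28]
    - [[0,0,0],[3,0.3,0],28]
    - [[0,0,0],[4.5,0.4,0],28]

```text
t: 5.2
ee_pos: [570.2, 63.2, 16.6]
orientation: [-2.091, -2.345, 0.0]
ft_force: [-2.9, 0.1, -1.0]
width: 27.8
```

carry_out:
  targets:
    - [[0,0,0],[1,0.1,0],28]
    - [[0,0,0],[2,0.2,0],28]
    - [[0,0,0],[3,0.3,0],28]

```text
t: 5.45
ee_pos: [572.8, 63.6, 16.6]
orientation: [-2.09, -2.344, 0.001]
ft_force: [-4.6, -0.0, 0.3]
width: 27.8
```

carry_out:
  targets:
    - [[0,0,0],[1,0.1,0],28]
    - [[0,0,0],[2,0.2,0],28]
    - [[0,0,0],[3,0.3,0],28]

```text
t: 5.7
ee_pos: [576.2, 63.9, 16.6]
orientation: [-2.091, -2.345, -0.0]
ft_force: [-3.1, 0.7, -0.7]
width: 27.4
```

carry_out:
  targets:
    - [[0,0,0],[1,0.1,0],28]
    - [[0,0,0],[2,0.2,0],28]
    - [[0,0,0],[3,0.3,0],28]
    - [[0,0,0],[4,0.4,0],28]

```text
t: 6.03
ee_pos: [580.3, 64.2, 16.7]
orientation: [2.091, 2.345, 0.0]
ft_force: [-2.5, 0.5, -0.9]
width: 28.2
```

carry_out:
  targets:
    - [[0,0,0],[2,0.2,0],28]
    - [[0,0,0],[4,0.4,0],28]
    - [[0,0,0],[6,0.5,0],28]
    - [[0,0,0],[8,0.7,0],28]
    - [[0,0,0],[10,0.9,0],28]
    - [[0,0,0],[11,1,0],28]
    - [[0,0,0],[12,1.1,0],28]

```text
t: 6.62
ee_pos: [592.3, 65.3, 16.7]
orientation: [2.091, 2.345, 0.0]
ft_force: [-2.2, 0.1, -0.9]
width: 28.2
```

carry_out:
  targets:
    - [[0,0,0],[1.5,0.1,0],28]
    - [[0,0,0],[3,0.3,0],28]
    - [[0,0,0],[4.5,0.4,0],28]
    - [[0,0,0],[6,0.5,0],28]
    - [[0,0,0],[7,0.6,0],28]

```text
t: 7.03
ee_pos: [599.4, 65.9, 16.7]
orientation: [2.091, 2.345, 0.0]
ft_force: [-2.2, 0.4, -0.9]
width: 28.2
```

TCP is at local 31.3 and the force is only sliding friction. I'll advance in small steps near the no-go.

carry_out:
  targets:
    - [[0,0,0],[1,0.1,0],28]
    - [[0,0,0],[2,0.2,0],28]
    - [[0,0,0],[3,0.3,0],28]

```text
t: 7.28
ee_pos: [602.2, 66.2, 16.7]
orientation: [-2.091, -2.345, 0.0]
ft_force: [-3.2, 0.3, -0.8]
width: 28.0
```

carry_out:
  targets:
    - [[0,0,0],[1,0.1,0],28]
    - [[0,0,0],[2,0.2,0],28]
    - [[0,0,0],[3,0.3,0],28]

```text
t: 7.53
ee_pos: [604.9, 66.5, 16.6]
orientation: [-2.09, -2.345, 0.001]
ft_force: [-4.0, 0.0, -0.2]
width: 28.1
```

carry_out:
  targets:
    - [[0,0,0],[1,0.1,0],28]
    - [[0,0,0],[2,0.2,0],28]

```text
t: 7.7
ee_pos: [607.0, 66.7, 16.6]
orientation: [-2.09, -2.345, 0.001]
ft_force: [-6.6, 1.2, 0.5]
width: 27.8
```

carry_out:
  targets:
    - [[0,0,0],[1,0.1,0],28]
    - [[0,0,0],[1,0.1,0],28]

```text
t: 7.87
ee_pos: [607.2, 66.7, 16.6]
orientation: [-2.09, -2.344, 0.003]
ft_force: [-7.6, 0.1, 2.7]
width: 27.9
```

carry_out:
  targets:
    - [[0,0,0],[1,0.1,0],28]
    - [[0,0,0],[1,0.1,0],28]

```text
t: 8.03
ee_pos: [607.4, 66.8, 16.6]
orientation: [-2.089, -2.343, 0.004]
ft_force: [-8.3, -0.7, 5.4]
width: 28.0
```

```bash
python3 loc.py g2
```

```text
t 8.0333 ee [607.4  66.8  16.6] F [-8.3 -0.7  5.4] w 28.0 loc [39.3 -2.5]
scene [605.2  72.2  48.8] -133 loc [37.6  3.1]
side [602.   64.3  49.9] -136 loc [33.8 -4.4]
```

View pics/g2.png

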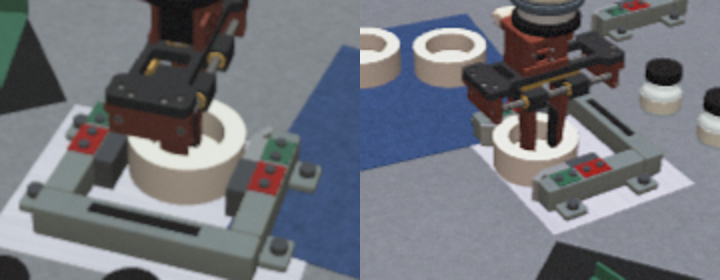

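Cup A (from 508,222) passed GO and stopped at NO-GO with about 8 N, centre at local x ≈ 35, so it goes in the green tray. Backing out now.

carry_out:
  targets:
    - [[0,0,0],[-4,-0.4,0],28]
    - [[0,0,0],[-9,-0.8,0],28]
    - [[0,0,0],[-16,-1.4,0],28]
    - [[0,0,0],[-26,-2.3,0],28]
    - [[0,0,0],[-40,-3.5,0],28]
    - [[0,0,0],[-56,-5,0],28]
    - [[0,0,0],[-73,-6.5,0],28]
    - [[0,0,0],[-92,-8,0],28]
    - [[0,0,0],[-109,-10,0],28]
    - [[0,0,0],[-122,-11,0],28]

```text
t: 8.97
ee_pos: [486.8, 55.8, 17.3]
orientation: [2.089, 2.343, 0.003]
ft_force: [3.9, 0.0, -0.1]
width: 27.7
```

carry_out:
  targets:
    - [[0,0,0],[-2,-6,0],28]
    - [[0,0,0],[-3,-20,0],28]
    - [[0,0,0],[-3,-40,0],28]
    - [[0,0,0],[-3,-62,0],28]
    - [[0,0,0],[-3,-86,0],28]
    - [[0,0,0],[-3,-108,0],28]
    - [[0,0,0],[-3,-126,0],28]
    - [[0,0,0],[-2,-138,0],28]
    - [[0,0,0],[0,-146,0],28]
    - [[0,0,0],[2,-152,0],28]

```text
t: 9.8
ee_pos: [488.8, -96.5, 16.7]
orientation: [-2.091, -2.343, 0.0]
ft_force: [-2.4, 6.1, 5.0]
width: 27.9
```

```bash
python3 loc.py g3
```

```text
t 9.8 ee [488.8 -96.5  16.7] F [-2.4  6.1  5. ] w 27.9 loc [ -93.3 -154.5]
scene [491.5 -80.6  49.5] -179 loc [ -89.2 -138.9]
side [488.9 -90.1  48.4] -104 loc [ -92.6 -148.1]
```

View pics/g3.png

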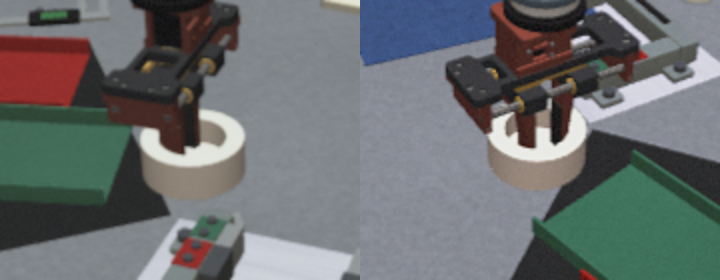

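carry_out:
  targets:
    - [[0,0,0],[3,-10,0],28]
    - [[0,0,0],[11,-32,0],28]
    - [[0,0,0],[19,-55,0],28]
    - [[0,0,0],[27,-79,0],28]
    - [[0,0,0],[35,-103,0],28]
    - [[0,0,0],[44,-127,0],28]
    - [[0,0,0],[52,-151,0],28]
    - [[0,0,0],[60,-174,0],28]
    - [[0,0,0],[66,-192,0],28]
    - [[0,0,0],[71,-206,0],28]

```text
t: 10.73
ee_pos: [560.4, -302.7, 16.3]
orientation: [-2.09, -2.344, 0.0]
ft_force: [-0.6, 4.7, 2.6]
width: 28.1
```

carry_out:
  targets:
    - [[0,0,0],[2,-6,0],28]
    - [[0,0,0],[4,-11,0],28]
    - [[0,0,0],[4,-11,0],28]
    - [[0,0,0],[1,-4,0],10]
    - [[0,0,0],[1,-4,0],10]
    - [[0,0,0],[1,-4,10],10]
    - [[0,0,0],[1,-4,30],10]
    - [[0,0,0],[1,-4,60],10]

```text
t: 11.4
ee_pos: [559.6, -304.7, 75.7]
orientation: [-2.087, -2.343, 0.002]
ft_force: [-0.1, 0.1, 0.9]
width: 10.5
```

```bash
python3 loc.py g4
```

```text
t 11.4 ee [ 559.6 -304.7   75.7] F [-0.1  0.1  0.9] w 10.5 loc [ -41.3 -368.2]
scene [ 567.1 -296.8   48.9] -291 loc [ -33.1 -361. ]
side [ 563.1 -303.    48.9] -437 loc [ -37.7 -366.8]
```

View pics/g4.png

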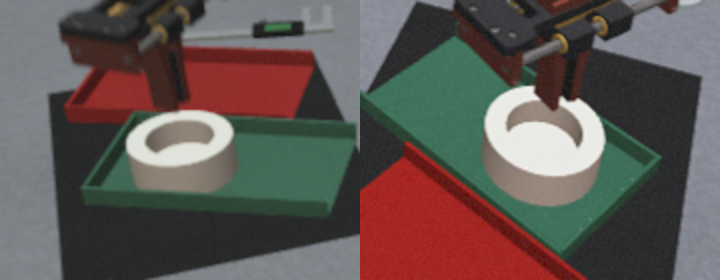

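Cup A sits in the green tray. Next is cup B at (480,365).

carry_out:
  targets:
    - [[0,0,0],[-4,30,2],10]
    - [[0,0,0],[-9,70,4],10]
    - [[0,0,0],[-14,110,4],10]
    - [[0,0,0],[-19,150,4],10]
    - [[0,0,0],[-24,190,4],10]
    - [[0,0,0],[-29,230,4],10]
    - [[0,0,0],[-34,270,4],10]
    - [[0,0,0],[-38,310,4],10]
    - [[0,0,0],[-43,350,4],10]
    - [[0,0,0],[-48,390,4],10]

```text
t: 12.33
ee_pos: [512.6, 86.0, 81.1]
orientation: [2.09, 2.345, 0.001]
ft_force: [0.7, 0.2, -0.0]
width: 10.3
```

carry_out:
  targets:
    - [[0,0,0],[-5,40,0],10]
    - [[0,0,0],[-10,80,0],10]
    - [[0,0,0],[-15,120,0],10]
    - [[0,0,0],[-20,160,0],10]
    - [[0,0,0],[-25,200,0],10]
    - [[0,0,0],[-29,235,0],10]
    - [[0,0,0],[-32,263,0],10]
    - [[0,0,0],[-34,281,0],10]
    - [[0,0,0],[-34,281,0],10]

```text
t: 13.08
ee_pos: [478.7, 368.7, 81.1]
orientation: [2.086, 2.349, 0.004]
ft_force: [0.9, -0.3, -0.0]
width: 9.9
```

carry_out:
  targets:
    - [[0,0,0],[0,0,-20],10]
    - [[0,0,0],[0,0,-40],10]
    - [[0,0,0],[0,0,-55],10]
    - [[0,0,0],[0,0,-64],10]
    - [[0,0,0],[0,0,-64],28]
    - [[0,0,0],[0,0,-64],28]
    - [[0,0,0],[0,0,-64],28]

```text
t: 13.67
ee_pos: [479.7, 364.9, 17.5]
orientation: [2.091, 2.344, 0.002]
ft_force: [-0.2, -0.9, 0.7]
width: 25.9
```

carry_out:
  targets:
    - [[0,0,0],[0,-8,0],28]
    - [[0,0,0],[0,-28,0],28]
    - [[0,0,0],[-1,-52,0],28]
    - [[0,0,0],[-1,-77,0],28]
    - [[0,0,0],[-1,-102,0],28]
    - [[0,0,0],[-1,-127,0],28]
    - [[0,0,0],[-1,-152,0],28]
    - [[0,0,0],[-1,-177,0],28]
    - [[0,0,0],[-1,-202,0],28]
    - [[0,0,0],[-1,-227,0],28]

```text
t: 14.5
ee_pos: [479.3, 137.2, 18.1]
orientation: [2.09, 2.344, 0.005]
ft_force: [0.2, 4.4, 1.7]
width: 28.0
```

carry_out:
  targets:
    - [[0,0,0],[0,-25,0],28]
    - [[0,0,0],[0,-48,0],28]
    - [[0,0,0],[0,-66,0],28]
    - [[0,0,0],[0,-78,0],28]
    - [[0,0,0],[0,-83,0],28]
    - [[0,0,0],[2,-83,0],28]
    - [[0,0,0],[8,-82.5,0],28]
    - [[0,0,0],[18,-81.5,0],28]
    - [[0,0,0],[30,-80.5,0],28]
    - [[0,0,0],[42,-79.5,0],28]

```text
t: 15.33
ee_pos: [519.3, 59.2, 16.3]
orientation: [-2.088, -2.345, 0.004]
ft_force: [-4.4, -0.9, 0.8]
width: 27.6
```

carry_out:
  targets:
    - [[0,0,0],[10,0.9,0],28]
    - [[0,0,0],[18,1.6,0],28]
    - [[0,0,0],[22,2,0],28]
    - [[0,0,0],[22,2,0],28]

```text
t: 15.67
ee_pos: [543.4, 60.8, 16.6]
orientation: [2.089, 2.345, 0.002]
ft_force: [1.0, -0.4, 0.5]
width: 27.5
```

```bash
python3 loc.py g5
```

```text
t 15.6667 ee [543.4  60.8  16.6] F [ 1.  -0.4  0.5] w 27.5 loc [-24.9  -2.7]
scene [538.4  64.4  50.9] -137 loc [-29.6   1.4]
side [534.9  56.3  51.6] -159 loc [-33.8  -6.4]
```

View pics/g5.png

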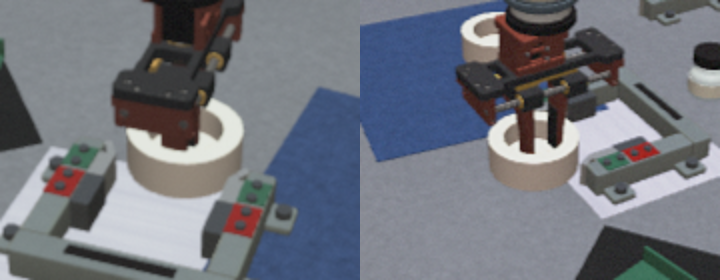

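carry_out:
  targets:
    - [[0,0,0],[5,0.5,0],28]
    - [[0,0,0],[10,1,0],28]
    - [[0,0,0],[15,1.5,0],28]
    - [[0,0,0],[18,1.7,0],28]
    - [[0,0,0],[20,1.8,0],28]
    - [[0,0,0],[22,2,0],28]

```text
t: 16.27
ee_pos: [563.9, 62.3, 16.6]
orientation: [-2.09, -2.344, 0.001]
ft_force: [-5.0, -1.2, 2.2]
width: 27.8
```

carry_out:
  targets:
    - [[0,0,0],[1,0.1,0],28]
    - [[0,0,0],[2,0.2,0],28]
    - [[0,0,0],[3,0.3,0],28]

```text
t: 16.52
ee_pos: [567.0, 62.7, 16.6]
orientation: [-2.09, -2.345, 0.001]
ft_force: [-3.3, -0.2, 0.2]
width: 27.8
```

carry_out:
  targets:
    - [[0,0,0],[1,0.1,0],28]
    - [[0,0,0],[2,0.2,0],28]
    - [[0,0,0],[3,0.3,0],28]

```text
t: 16.77
ee_pos: [570.3, 63.0, 16.6]
orientation: [2.091, 2.345, 0.0]
ft_force: [-4.0, -1.0, -0.1]
width: 28.1
```

carry_out:
  targets:
    - [[0,0,0],[1,0.1,0],28]
    - [[0,0,0],[2,0.2,0],28]

```text
t: 16.93
ee_pos: [571.8, 63.2, 16.6]
orientation: [-2.09, -2.344, 0.001]
ft_force: [-4.7, -0.1, 1.9]
width: 28.2
```

carry_out:
  targets:
    - [[0,0,0],[1,0.1,0],28]
    - [[0,0,0],[2,0.2,0],28]

```text
t: 17.1
ee_pos: [574.0, 63.5, 16.6]
orientation: [-2.091, -2.345, 0.0]
ft_force: [-3.3, 0.1, -1.2]
width: 28.0
```

carry_out:
  targets:
    - [[0,0,0],[1,0.1,0],28]
    - [[0,0,0],[1,0.1,0],28]

```text
t: 17.27
ee_pos: [575.5, 63.6, 16.6]
orientation: [2.09, 2.345, 0.001]
ft_force: [-3.0, 0.9, -2.2]
width: 27.8
```

carry_out:
  targets:
    - [[0,0,0],[1,0.1,0],28]
    - [[0,0,0],[2,0.2,0],28]

```text
t: 17.43
ee_pos: [577.1, 63.7, 16.6]
orientation: [-2.091, -2.345, 0.0]
ft_force: [-3.8, 0.2, -1.0]
width: 28.1
```

carry_out:
  targets:
    - [[0,0,0],[1,0.1,0],28]
    - [[0,0,0],[1,0.1,0],28]

```text
t: 17.6
ee_pos: [578.0, 63.8, 16.6]
orientation: [-2.09, -2.345, 0.001]
ft_force: [-4.5, 0.5, -0.0]
width: 27.8
```

carry_out:
  targets:
    - [[0,0,0],[1,0.1,0],28]
    - [[0,0,0],[2,0.2,0],28]

```text
t: 17.77
ee_pos: [578.2, 63.9, 16.5]
orientation: [-2.089, -2.343, 0.005]
ft_force: [-12.5, 0.0, 7.0]
width: 27.8
```

carry_out:
  targets:
    - [[0,0,0],[1,0.1,0],28]
    - [[0,0,0],[2,0.2,0],28]

```text
t: 17.93
ee_pos: [578.6, 64.0, 16.5]
orientation: [-2.088, -2.341, 0.008]
ft_force: [-16.7, 0.2, 13.1]
width: 27.7
```

```bash
python3 loc.py g6
```

```text
t 17.9333 ee [578.6  64.   16.5] F [-16.7   0.2  13.1] w 27.7 loc [10.4 -2.7]
scene [573.1  69.2  51. ] -135 loc [5.4 3. ]
side [570.1  61.2  51.6] -146 loc [ 1.7 -4.6]
```

View pics/g6.png

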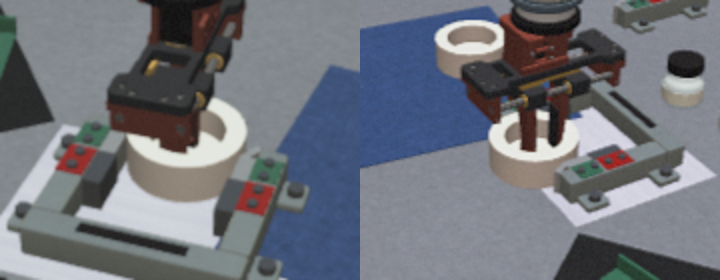

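Cup B was stopped at the GO entry, with the force jumping to 12.5 N and then 16.7 N and centre x ≈ 3, so it goes in the red tray. Backing out.

carry_out:
  targets:
    - [[0,0,0],[-4,-0.4,0],28]
    - [[0,0,0],[-9,-0.8,0],28]
    - [[0,0,0],[-16,-1.4,0],28]
    - [[0,0,0],[-26,-2.3,0],28]
    - [[0,0,0],[-40,-3.5,0],28]
    - [[0,0,0],[-56,-5,0],28]
    - [[0,0,0],[-72,-6.5,0],28]
    - [[0,0,0],[-86,-8,0],28]
    - [[0,0,0],[-95,-10,0],28]

```text
t: 18.78
ee_pos: [487.3, 54.3, 17.3]
orientation: [2.089, 2.343, 0.004]
ft_force: [3.5, 0.2, 1.4]
width: 27.9
```

carry_out:
  targets:
    - [[0,0,0],[-4,-7,0],28]
    - [[0,0,0],[-14,-22,0],28]
    - [[0,0,0],[-26,-41,0],28]
    - [[0,0,0],[-39,-61,0],28]
    - [[0,0,0],[-52,-82,0],28]
    - [[0,0,0],[-66,-103,0],28]
    - [[0,0,0],[-80,-124,0],28]
    - [[0,0,0],[-94,-145,0],28]
    - [[0,0,0],[-105,-163,0],28]
    - [[0,0,0],[-112,-178,0],28]

```text
t: 19.62
ee_pos: [374.0, -124.9, 16.8]
orientation: [-2.091, -2.344, -0.0]
ft_force: [1.8, 4.0, 1.3]
width: 27.6
```

carry_out:
  targets:
    - [[0,0,0],[-4,-16,0],28]
    - [[0,0,0],[-6,-34,0],28]
    - [[0,0,0],[-7,-50,0],28]
    - [[0,0,0],[-7,-62,0],28]
    - [[0,0,0],[-6,-70,0],28]
    - [[0,0,0],[-5,-73,0],28]

```text
t: 20.12
ee_pos: [369.1, -197.3, 16.6]
orientation: [-2.091, -2.342, 0.001]
ft_force: [-1.7, 5.9, 5.2]
width: 27.9
```

```bash
python3 loc.py g7
```

```text
t 20.1167 ee [ 369.1 -197.3   16.6] F [-1.7  5.9  5.2] w 27.9 loc [-221.5 -244.2]
scene [ 372.9 -179.2   51.6] -156 loc [-216.1 -226.6]
side [ 368.9 -186.1   51.5] -183 loc [-220.7 -233.1]
```

View pics/g7.png

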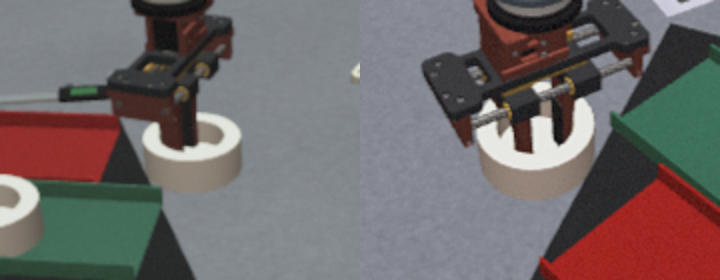

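carry_out:
  targets:
    - [[0,0,0],[4,-12,0],28]
    - [[0,0,0],[11,-32,0],28]
    - [[0,0,0],[18,-52,0],28]
    - [[0,0,0],[25,-72,0],28]
    - [[0,0,0],[32,-91,0],28]
    - [[0,0,0],[37,-106,0],28]

```text
t: 20.72
ee_pos: [407.7, -303.5, 16.4]
orientation: [-2.09, -2.346, 0.0]
ft_force: [-0.5, 2.5, -1.4]
width: 27.8
```

carry_out:
  targets:
    - [[0,0,0],[6,-17,0],28]
    - [[0,0,0],[13,-37,0],28]
    - [[0,0,0],[20,-58,0],28]
    - [[0,0,0],[27,-79,0],28]
    - [[0,0,0],[34,-98,0],28]
    - [[0,0,0],[40,-114,0],28]
    - [[0,0,0],[45,-126,0],28]
    - [[0,0,0],[46,-128,0],28]
    - [[0,0,0],[43,-120,0],28]
    - [[0,0,0],[43,-120,0],10]

```text
t: 21.55
ee_pos: [449.2, -420.7, 16.1]
orientation: [-2.089, -2.344, -0.0]
ft_force: [0.1, 0.7, -0.5]
width: 24.0
```

carry_out:
  targets:
    - [[0,0,0],[0,0,0],10]
    - [[0,0,0],[0,0,10],10]
    - [[0,0,0],[0,0,30],10]
    - [[0,0,0],[0,0,62],10]

```text
t: 21.88
ee_pos: [448.7, -421.0, 77.6]
orientation: [-2.087, -2.342, -0.0]
ft_force: [-0.2, -0.4, -1.0]
width: 10.3
```

```bash
python3 loc.py g8
```

```text
t 21.8833 ee [ 448.7 -421.    77.6] F [-0.2 -0.4 -1. ] w 10.3 loc [-162.  -474.2]
scene [ 457.2 -413.7   51. ] -226 loc [-152.9 -467.7]
side [ 453.5 -420.3   50.6] -446 loc [-157.3 -473.9]
```

View pics/g8.png

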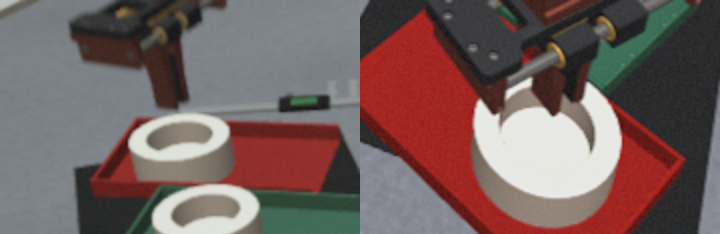

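Cup B is well inside the red tray. Next is cup C at (590,316).

carry_out:
  targets:
    - [[0,0,0],[6,32,1],10]
    - [[0,0,0],[13,71,2],10]
    - [[0,0,0],[20,110,2],10]
    - [[0,0,0],[27,149,2],10]
    - [[0,0,0],[34,188,2],10]
    - [[0,0,0],[42,227,2],10]
    - [[0,0,0],[50,267,2],10]
    - [[0,0,0],[58,307,2],10]
    - [[0,0,0],[66,347,2],10]
    - [[0,0,0],[74,387,2],10]

```text
t: 22.82
ee_pos: [524.1, -33.7, 81.0]
orientation: [2.09, 2.345, 0.001]
ft_force: [0.7, -0.6, 0.8]
width: 10.2
```

carry_out:
  targets:
    - [[0,0,0],[7,40,0],10]
    - [[0,0,0],[14,80,0],10]
    - [[0,0,0],[21,120,0],10]
    - [[0,0,0],[28,160,0],10]
    - [[0,0,0],[35,200,0],10]
    - [[0,0,0],[42,240,0],10]
    - [[0,0,0],[50,280,0],10]
    - [[0,0,0],[58,315,0],10]
    - [[0,0,0],[64,341,0],10]
    - [[0,0,0],[66,352,0],10]

```text
t: 23.65
ee_pos: [590.6, 320.2, 81.1]
orientation: [2.087, 2.348, 0.004]
ft_force: [0.7, -0.4, 0.7]
width: 9.8
```

carry_out:
  targets:
    - [[0,0,0],[0,0,0],10]
    - [[0,0,0],[0,0,-20],10]
    - [[0,0,0],[0,0,-40],10]
    - [[0,0,0],[0,0,-55],10]
    - [[0,0,0],[0,0,-64],10]
    - [[0,0,0],[0,0,-64],28]
    - [[0,0,0],[0,0,-64],28]
    - [[0,0,0],[0,0,-64],28]

```text
t: 24.32
ee_pos: [590.8, 316.1, 17.5]
orientation: [2.091, 2.344, 0.002]
ft_force: [-0.0, -0.3, 0.2]
width: 25.8
```

carry_out:
  targets:
    - [[0,0,0],[-6,-5,0],28]
    - [[0,0,0],[-20,-17,0],28]
    - [[0,0,0],[-37,-31,0],28]
    - [[0,0,0],[-55,-46,0],28]
    - [[0,0,0],[-74,-62,0],28]
    - [[0,0,0],[-92,-78,0],28]
    - [[0,0,0],[-106,-95,0],28]
    - [[0,0,0],[-112,-115,0],28]
    - [[0,0,0],[-113,-137,0],28]
    - [[0,0,0],[-113,-161,0],28]

```text
t: 25.15
ee_pos: [477.0, 155.1, 17.9]
orientation: [2.089, 2.345, 0.004]
ft_force: [0.5, 2.5, 0.8]
width: 28.1
```

carry_out:
  targets:
    - [[0,0,0],[0,-23,0],28]
    - [[0,0,0],[0,-47,0],28]
    - [[0,0,0],[0,-70,0],28]
    - [[0,0,0],[0,-88,0],28]
    - [[0,0,0],[0,-98,0],28]
    - [[0,0,0],[0,-100,0],28]
    - [[0,0,0],[4,-100,0],28]
    - [[0,0,0],[12,-99.5,0],28]
    - [[0,0,0],[23,-98.5,0],28]
    - [[0,0,0],[35,-97.5,0],28]

```text
t: 25.98
ee_pos: [512.8, 58.6, 16.6]
orientation: [-2.089, -2.346, 0.001]
ft_force: [-1.0, 0.7, -0.9]
width: 28.2
```

carry_out:
  targets:
    - [[0,0,0],[12,1,0],28]
    - [[0,0,0],[21,1.9,0],28]
    - [[0,0,0],[28,2.5,0],28]
    - [[0,0,0],[30,2.7,0],28]
    - [[0,0,0],[30,2.7,0],28]

```text
t: 26.4
ee_pos: [543.1, 60.8, 16.6]
orientation: [2.09, 2.345, 0.001]
ft_force: [0.1, -0.4, -0.3]
width: 27.8
```

```bash
python3 loc.py g9
```

```text
t 26.4 ee [543.1  60.8  16.6] F [ 0.1 -0.4 -0.3] w 27.8 loc [-25.2  -2.7]
scene [537.9  64.   49.8] -111 loc [-30.2   1. ]
side [535.3  56.6  50.4] -132 loc [-33.4  -6.2]
```

View pics/g9.png

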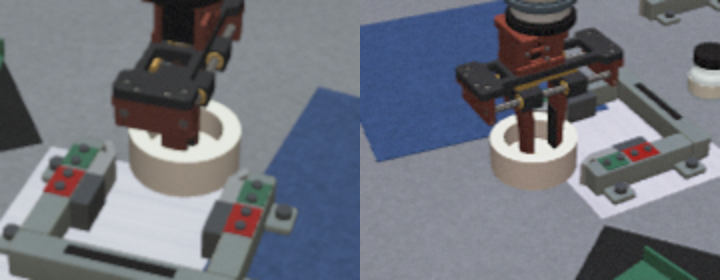

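carry_out:
  targets:
    - [[0,0,0],[5,0.5,0],28]
    - [[0,0,0],[10,1,0],28]
    - [[0,0,0],[15,1.5,0],28]
    - [[0,0,0],[18,1.7,0],28]
    - [[0,0,0],[20,1.8,0],28]
    - [[0,0,0],[22,2,0],28]

```text
t: 27.0
ee_pos: [564.1, 62.4, 16.6]
orientation: [-2.09, -2.345, 0.001]
ft_force: [-3.1, -0.1, 1.2]
width: 28.0
```

carry_out:
  targets:
    - [[0,0,0],[1,0.1,0],28]
    - [[0,0,0],[2,0.2,0],28]
    - [[0,0,0],[3,0.3,0],28]
    - [[0,0,0],[4,0.4,0],28]

```text
t: 27.33
ee_pos: [568.1, 62.8, 16.7]
orientation: [-2.091, -2.345, 0.0]
ft_force: [-2.4, 0.3, -0.7]
width: 27.8
```

carry_out:
  targets:
    - [[0,0,0],[1,0.1,0],28]
    - [[0,0,0],[2,0.2,0],28]
    - [[0,0,0],[3,0.3,0],28]

```text
t: 27.58
ee_pos: [571.2, 63.1, 16.6]
orientation: [-2.091, -2.345, 0.0]
ft_force: [-2.4, -0.5, -1.9]
width: 27.6
```

carry_out:
  targets:
    - [[0,0,0],[1,0.1,0],28]
    - [[0,0,0],[2,0.2,0],28]
    - [[0,0,0],[3,0.3,0],28]

```text
t: 27.83
ee_pos: [574.2, 63.4, 16.7]
orientation: [-2.091, -2.345, 0.0]
ft_force: [-2.3, -0.5, -1.0]
width: 28.0
```

carry_out:
  targets:
    - [[0,0,0],[1,0.1,0],28]
    - [[0,0,0],[2,0.2,0],28]
    - [[0,0,0],[3,0.3,0],28]

```text
t: 28.08
ee_pos: [577.1, 63.7, 16.6]
orientation: [-2.09, -2.345, 0.0]
ft_force: [-3.1, -0.9, -0.4]
width: 28.0
```

carry_out:
  targets:
    - [[0,0,0],[1,0.1,0],28]
    - [[0,0,0],[2,0.2,0],28]

```text
t: 28.25
ee_pos: [579.0, 63.9, 16.6]
orientation: [-2.09, -2.345, 0.001]
ft_force: [-2.6, 0.4, -0.3]
width: 27.9
```

carry_out:
  targets:
    - [[0,0,0],[1,0.1,0],28]
    - [[0,0,0],[2,0.2,0],28]

```text
t: 28.42
ee_pos: [581.2, 64.2, 16.6]
orientation: [-2.091, -2.345, 0.0]
ft_force: [-3.4, -0.3, -0.7]
width: 28.0
```

carry_out:
  targets:
    - [[0,0,0],[1,0.1,0],28]
    - [[0,0,0],[2,0.2,0],28]
    - [[0,0,0],[3,0.3,0],28]

```text
t: 28.67
ee_pos: [584.3, 64.4, 16.7]
orientation: [2.091, 2.345, 0.0]
ft_force: [-1.7, -1.0, -0.2]
width: 28.2
```

Past the GO entry. Continuing through GO.

carry_out:
  targets:
    - [[0,0,0],[2,0.2,0],28]
    - [[0,0,0],[4,0.4,0],28]
    - [[0,0,0],[6,0.5,0],28]
    - [[0,0,0],[8,0.7,0],28]
    - [[0,0,0],[10,0.9,0],28]

```text
t: 29.08
ee_pos: [594.4, 65.3, 16.7]
orientation: [2.091, 2.345, 0.0]
ft_force: [-2.6, 0.8, 0.5]
width: 27.9
```

carry_out:
  targets:
    - [[0,0,0],[2,0.2,0],28]
    - [[0,0,0],[4,0.4,0],28]
    - [[0,0,0],[6,0.5,0],28]
    - [[0,0,0],[8,0.7,0],28]

```text
t: 29.42
ee_pos: [602.3, 66.0, 16.7]
orientation: [-2.091, -2.345, 0.0]
ft_force: [-2.7, 0.3, -0.6]
width: 28.0
```

carry_out:
  targets:
    - [[0,0,0],[1,0.1,0],28]
    - [[0,0,0],[2,0.2,0],28]
    - [[0,0,0],[3,0.3,0],28]

```text
t: 29.67
ee_pos: [605.1, 66.3, 16.6]
orientation: [-2.091, -2.345, 0.0]
ft_force: [-2.7, 1.2, -0.1]
width: 28.0
```

carry_out:
  targets:
    - [[0,0,0],[1,0.1,0],28]
    - [[0,0,0],[2,0.2,0],28]

```text
t: 29.83
ee_pos: [606.9, 66.5, 16.6]
orientation: [-2.09, -2.345, 0.001]
ft_force: [-3.9, 0.7, -0.8]
width: 28.2
```

carry_out:
  targets:
    - [[0,0,0],[1,0.1,0],28]
    - [[0,0,0],[2,0.2,0],28]

```text
t: 30.0
ee_pos: [609.1, 66.7, 16.7]
orientation: [-2.091, -2.345, 0.0]
ft_force: [-2.6, 1.2, -0.6]
width: 28.1
```

carry_out:
  targets:
    - [[0,0,0],[1,0.1,0],28]
    - [[0,0,0],[2,0.2,0],28]

```text
t: 30.17
ee_pos: [610.3, 66.8, 16.5]
orientation: [-2.09, -2.344, 0.002]
ft_force: [-7.4, -0.6, 3.7]
width: 27.5
```

carry_out:
  targets:
    - [[0,0,0],[1,0.1,0],28]
    - [[0,0,0],[1,0.1,0],28]

```text
t: 30.33
ee_pos: [610.6, 67.0, 16.5]
orientation: [-2.089, -2.343, 0.004]
ft_force: [-7.8, 0.7, 3.7]
width: 27.9
```

```bash
python3 loc.py g10
```

```text
t 30.3333 ee [610.6  67.   16.5] F [-7.8  0.7  3.7] w 27.9 loc [42.5 -2.5]
scene [604.7  72.   49.6] -97 loc [37.1  3. ]
side [602.5  64.6  50.7] -123 loc [34.3 -4.2]
```

View pics/g10.png

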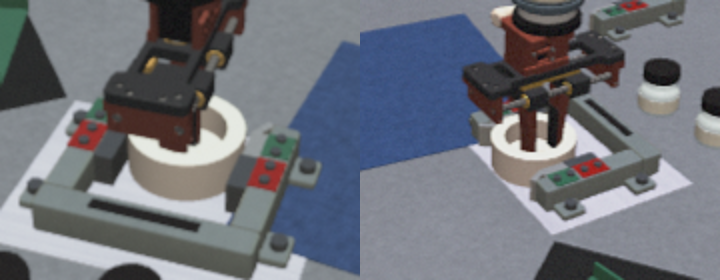

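carry_out:
  targets:
    - [[0,0,0],[1,0.1,0],28]
    - [[0,0,0],[1,0.1,0],28]

```text
t: 30.6
ee_pos: [610.8, 67.1, 16.4]
orientation: [-2.088, -2.342, 0.005]
ft_force: [-10.8, 1.0, 5.6]
width: 27.9
```

Cup C stopped firmly at NO-GO, at 10.8 N and in the same image position as cup A, so it also goes in the green tray.

carry_out:
  targets:
    - [[0,0,0],[-4,-0.4,0],28]
    - [[0,0,0],[-9,-0.8,0],28]
    - [[0,0,0],[-16,-1.4,0],28]
    - [[0,0,0],[-26,-2.3,0],28]
    - [[0,0,0],[-40,-3.5,0],28]
    - [[0,0,0],[-56,-5,0],28]
    - [[0,0,0],[-73,-6.5,0],28]
    - [[0,0,0],[-92,-8,0],28]
    - [[0,0,0],[-111,-10,0],28]
    - [[0,0,0],[-126,-11,0],28]

```text
t: 31.43
ee_pos: [486.7, 56.0, 17.2]
orientation: [2.089, 2.344, 0.003]
ft_force: [2.2, 0.8, -0.2]
width: 28.0
```

carry_out:
  targets:
    - [[0,0,0],[-2,-6,0],28]
    - [[0,0,0],[-3,-20,0],28]
    - [[0,0,0],[-3,-40,0],28]
    - [[0,0,0],[-3,-62,0],28]
    - [[0,0,0],[-3,-86,0],28]
    - [[0,0,0],[-3,-108,0],28]
    - [[0,0,0],[-3,-126,0],28]
    - [[0,0,0],[-2,-138,0],28]
    - [[0,0,0],[0,-146,0],28]
    - [[0,0,0],[2,-152,0],28]

```text
t: 32.27
ee_pos: [489.1, -96.5, 16.8]
orientation: [-2.091, -2.344, 0.0]
ft_force: [-2.0, 5.1, 2.9]
width: 27.8
```

carry_out:
  targets:
    - [[0,0,0],[3,-10,0],28]
    - [[0,0,0],[9,-27,0],28]
    - [[0,0,0],[16,-47,0],28]
    - [[0,0,0],[23,-66,0],28]
    - [[0,0,0],[29,-83,0],28]
    - [[0,0,0],[34,-98,0],28]
    - [[0,0,0],[37,-107,0],28]
    - [[0,0,0],[38,-110,0],28]
    - [[0,0,0],[38,-110,0],28]

```text
t: 33.02
ee_pos: [527.5, -206.4, 16.6]
orientation: [2.091, 2.344, 0.0]
ft_force: [-0.5, 0.5, 0.0]
width: 28.2
```

```bash
python3 loc.py g11
```

```text
t 33.0167 ee [ 527.5 -206.4   16.6] F [-0.5  0.5  0. ] w 28.2 loc [ -64.5 -267.4]
scene [ 531.5 -188.8   49.7] -149 loc [ -58.9 -250.2]
side [ 528.2 -205.3   41.7] -34 loc [ -63.8 -266.4]
```

View pics/g11.png

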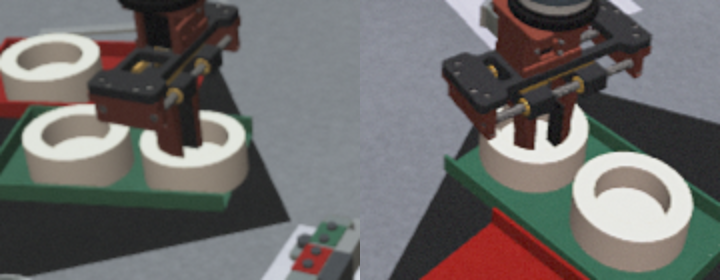

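carry_out:
  targets:
    - [[0,0,0],[1,-4,0],28]
    - [[0,0,0],[3,-8,0],28]
    - [[0,0,0],[4,-12,0],28]
    - [[0,0,0],[4,-12,0],28]
    - [[0,0,0],[2,-5,0],10]
    - [[0,0,0],[2,-5,0],10]
    - [[0,0,0],[2,-5,0],10]
    - [[0,0,0],[2,-5,15],10]
    - [[0,0,0],[2,-5,40],10]
    - [[0,0,0],[2,-5,70],10]

```text
t: 33.95
ee_pos: [527.9, -210.3, 86.1]
orientation: [-2.088, -2.343, 0.002]
ft_force: [0.7, 0.7, -0.9]
width: 10.0
```

carry_out:
  targets:
    - [[0,0,0],[-20,20,30],10]
    - [[0,0,0],[-40,50,60],10]
    - [[0,0,0],[-60,85,80],10]
    - [[0,0,0],[-80,120,100],10]
    - [[0,0,0],[-90,155,120],10]
    - [[0,0,0],[-100,190,130],10]
    - [[0,0,0],[-100,225,140],10]
    - [[0,0,0],[-100,250,140],10]
    - [[0,0,0],[-100,250,140],10]

```text
t: 34.7
ee_pos: [429.4, 42.7, 228.0]
orientation: [2.085, 2.348, 0.005]
ft_force: [0.1, -0.9, 0.1]
width: 10.0
```

```bash
cat > fin.py <<'E'
from h import *
from loc import cupat
from scipy.optimize import minimize
T={'green':((509.5,-152.2),-71.1),'red':((396,-273.5),-70)}
ims={n:snap(n,'f_'+n+'.png') for n in ['scene','side']}
for nm,t,g in [('A','green',(565,-300)),('C','green',(533,-200)),('B','red',(455,-417))]:
    for n in ims:
        im=ims[n]; x,f=cupat(g,n,im); o,y=T[t]; y=np.radians(y); d=x[:2]-np.array(o)
        print(nm,n,x.round(1),round(f),'tray x,y',(d@[np.cos(y),np.sin(y)]).round(1),(d@[-np.sin(y),np.cos(y)]).round(1))
a=ims['scene'][130:330,60:360,::-1]; b=ims['side'][260:480,260:560,::-1]
cv2.imwrite('pics/fin.png',np.hstack([cv2.resize(np.ascontiguousarray(a),(390,290)),cv2.resize(np.ascontiguousarray(b),(390,290))]))
o=monitor.get_obs(); print(o['t'],o['ft_force'].round(1),o['ee_pos'])
E
python3 fin.py
```

```text
A scene [ 567.  -296.9   49. ] -293 tray x,y 155.5 7.5
A side [ 563.2 -302.9   49.1] -548 tray x,y 159.9 2.0
C scene [ 534.6 -200.2   49.5] -278 tray x,y 53.6 8.1
C side [ 531.2 -206.    49.5] -403 tray x,y 58.0 3.0
B scene [ 457.2 -413.8   51. ] -226 tray x,y 152.8 9.5
B side [ 453.4 -419.6   50.9] -963 tray x,y 157.0 4.0
34.8 [-0.7 -0.4  0.3] [429.13191514  39.82357654 226.98963759]
```

View pics/fin.png

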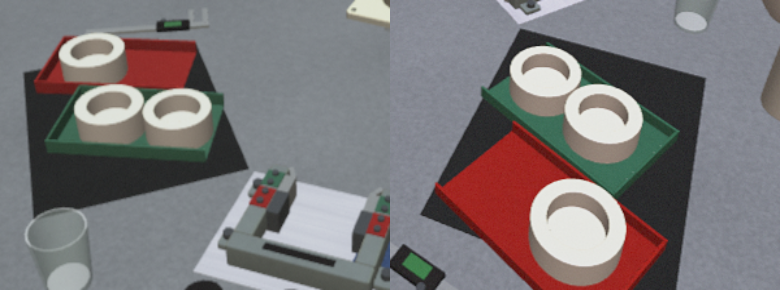

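View pics/f_side.png

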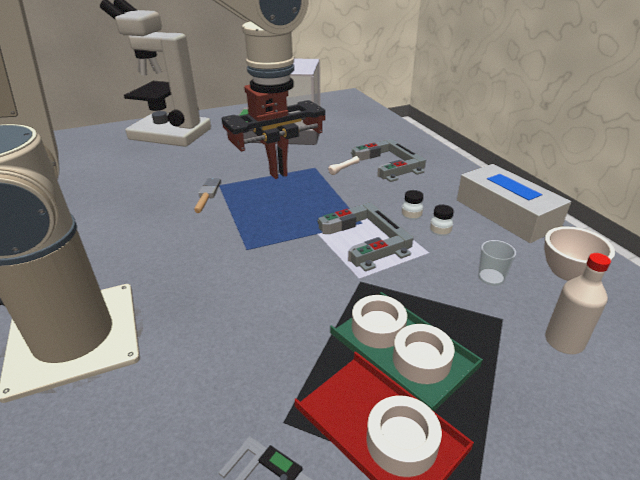

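The pictures show two cups in the green tray, one in the red, all upright. The bystanders are where they were and the arm is clear of everything. I'm handing in.

```bash
python3 -c "
from h import *
print(order.close_job())"
```

```text
the job is handed in; nothing more can be done
None
```

I gauged all three cups and handed the job in at about 35 s of the 72 s allowed. Two cups are in the green tray and one is in the red.

| Cup (start position, mm) | At the gauge | Tray | Last position in the tray (mm) |
|---|---|---|---|
| (508, 222) | passed GO, stopped at NO-GO at about 8 N | green | x ≈ 158, y ≈ 5 |
| (590, 316) | passed GO, stopped at NO-GO at about 11 N | green | x ≈ 56, y ≈ 5 |
| (480, 365) | would not enter GO, stopped with centre at about 3 mm | red | x ≈ 155, y ≈ 7 |

- **Last checks:** the two cameras place each cup within the limits, which are x 38–190 and y ±30. The cups look upright, the other objects look unmoved, and the arm is clear of everything with no force on it.
- **Pushed past 12 N:** I sent two pushes back to back on the cup that went to the red tray. Its stop force reached 16.7 N, above the advised 12 N but far below the 70 N failure limit.
- **Camera disagreement:** the two cameras differ by about 4–5 mm on each cup's position. Their radius readings ran about 1 mm lower in the later pictures than in the first ones. I sorted by the gauge stops; the cameras agree that the cup in the red tray is about 2 mm larger in radius than the others.

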